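# Unpeg the toy bin and hold its lid open

### The arm

A 7-joint arm with a two-finger parallel gripper is mounted at the origin on the work surface. World frame = base frame: x ahead of the robot, y to its left, z up, the work surface at z = 0. Lengths are in m, angles in rad, forces in N, time in s.
With the tool pointing down it reaches from about 0.4 to 0.85 m from the base axis. Payload 10.4 kg.
Tool frame: the origin (TCP) lies on the mounting face of the last link; the fingertips stand r.tips_ahead ahead of it and the grasp point (between the pads) lies 164 mm ahead of it (r.tips_ahead is the distance from the TCP to the fingertips, in m); z points along the fingers, y is the line along which they close (so a half turn about z gives the same grasp; the last joint's range is limited). The gripper opens to 87 mm and grips with 3 to 60 N. Pads are 19 mm wide; open, the fingers measure 117 mm over their backs; the gripper's body (75 mm by 190 mm) begins 51 mm behind the grasp point.
Start: joints at [1.121, 0.332, -0.065, 1.46, 0.022, 1.35, -0.088], TCP at [0.259, -0.569, 0.405] pointing down, gripper open.
Joint ranges: [-2.6, 2.6], [-0.5, 2.12], [-1.47, 1.34], [0.16, 2.42], [-1.27, 4.41], [0.06, 2.06], [-2.6, 2.6]. Speed limits (rad/s): [2.22, 2.22, 2.79, 2.79, 3.14, 3.14, 3.14].

### API

Orientations are given as a unit quaternion [x, y, z, w].
In Python, from bench import telemetry, imaging, job, r gives the robot as it stands.
- The arm moves only by the tool move_arm, never from a script. Its argument "steps" is a list of rows, each an object of numbers: "dx", "dy", "dz": the shift along the tool's x, y, z in cm; "spin": the turn about the tool's z in rad. In form: [{"dx": .., "dy": .., "dz": .., "spin": ..}, ...]. A call has 1 to 12 rows; each row shifts and turns the commanded pose from where the row before left it, along the tool's axes as they then stand; what a row does not reach is not made up. A row lasts 1/10 s, in which the tool goes at most 50 mm and 8.59 degrees, less where a joint would pass 70% of its speed; a pose out of reach is approached as far as the arm can. A call with a gripper value outside its range is refused whole. "claw" is the finger opening in cm, from 0 to 8.7, set as the call begins (left out, the last holds). The fingers move at their own pace and stop on an object; "squeeze" is the grip in N (left out, the last holds). Time passes only in rows, so rows that do not move let the fingers close. It gives the time, the measured TCP pose, the force, the opening and the grip force at its end, in the units of the state.
- telemetry.read_state(): the state, without advancing time (a new reading comes with each control period).
- imaging.camera(name): name is "scene" or "top"; returns a dict with "img" (420x560x3 uint8, red, green, blue), "camera_matrix" (3x3 intrinsics, pixels), "R" (3x3) and "t" (3): a world point X has camera coordinates R X + t. Camera axes: x right, y down, z forward; pixel columns grow to the right and rows downward; lengths in m; the calibration is good to about 2 mm. A picture is of the moment at which its call begins. There is no depth.
- job.close_job(): hands the job in; it is judged then, once.
The state is a dict: "time": time; "joint_positions": joint angles; "joint_vel": joint speeds; "joint_torque": joint torques, N m; "ee_pos": TCP position; "eef_rot": TCP orientation; "ft_force": force on the tool from outside, world axes, zero at the start; "torque": the same for the moment, N m; "width": finger opening in m; "grip_force": force on a finger pad.
Only numpy, scipy, OpenCV 4.12 (cv2) and the standard library are available. Lean on these libraries where they do the work, as an engineer would, in place of code of your own. Each camera call takes 0.05 s, during which the arm holds its last target. There are 200 camera calls.

### The job

Pull the green peg doll straight up out of the catch that keeps the toy bin shut and put it in the tin tray. Then lift the bin's lid by hand and keep holding it open at 45 degrees: the lid falls shut if let go, so finish while still holding it, with nothing else propping it. Leave the drawer shut and the duck, spinning top, brick and roof block where they are.

Things in the scene. Friction and masses are not known exactly. Their poses are not given: they have to be found in the camera images.
- shelf: Low sky-blue pine shelf, 200 mm deep (x) x 360 wide (y) x 130 high; fixed, placed anew each time, turned up to 0.2 rad. Origin: centre of its underside; front (drawer, catch) faces its -x, z up. The left part of its top (y from -20 to +170 mm) is the paler lid of the toy bin, 12 mm thick, flush with the top when shut; toys stand on the fixed right part.
- lid_hinge (a point): Point on the lid's hinge axis, in the middle of the lid's width, at shelf (85, 75, 124) mm. The axis runs along the shelf's y, at the far edge of the lid, at mid-thickness; the lid's near edge lifts.
- lid (a joint): Opening angle of the lid in rad: 0 shut (level), 0.785 = 45 degrees, end stop at 1.75. The lid weighs 0.2 to 0.45 kg, its hinge turns freely and it falls shut when let go.
- lid_knob (a point): Centre of the red ball knob, 28 mm in diameter, on a 13 mm stem on top of the lid; it is 32 mm above the lid's top face, 31 mm behind the lid's near edge, 158 mm from the hinge axis along the lid and 38 mm square to it. Its axes are the lid's (z square to the face). The ball can turn between fingers that close along the hinge axis, so they may stay upright as the lid rises.
- peg: Loose green peg doll with pale round head, 30 g: body 24 mm across, 42 tall, ball head 20 mm (top at 58). Below: 12 mm shank, 9 mm neck, 13 mm ball foot ending at -38.5. Origin: on its axis at the body's underside, z to the head. It starts upright, body on the lid's tongue, shank through the tongue into the catch, whose sprung balls grip the neck: 4 to 10 N upward frees it; clear once raised 45 mm.
- peg_grip (a point): Centre of the peg's gripping part: on its axis, 24 mm above the underside of the body (so 24 mm above the tongue at the start); the foot ends 62.5 mm below it. The lid knob is 52 mm behind the peg, so take the peg with a finger to its left and one to its right (closing along the shelf's y).
- catch (a point): Fixed point at the top of the catch: on the peg's starting axis, level with the shut lid's top, at shelf (-124, 75, 130) mm. The catch block below it and the lid's tongue above (47 mm wide, level with the lid's top, with a 15 mm hole) stick out up to 44 mm in front of the shelf.
- tray: Shallow open tin tray, pale grey, 162 mm (its x) x 142 (its y), 24 high, walls and floor 5 mm, 0.45 kg, loose on the work surface in front of the shelf, to the left or to the right. Origin: centre of its underside.
- tray_in (a point): Centre of the tray's inner floor, 5 mm above the work surface.
- drawer (a joint): Travel of the shelf's shallow drawer in m: 0 shut. Stays shut.
- duck: Yellow wooden duck on red wheels, 92 mm long, 46 wide, 82 high; on the work surface on the side away from the tray. Leave alone.
- top: Striped tin spinning top, 57 mm in diameter, 61 high, on the fixed right part of the shelf's top, near the front. Leave alone.
- brick: Plain wooden brick 60 x 30 x 30 mm on the fixed right part of the shelf's top, near the back. Leave alone.
- roof: Faded red roof block 60 x 30 mm, 34 high, lying on the brick. Leave alone.

How it is judged:
On the way, in this order (a step that is already met when the one before it is completed fails the run):
1. the peg is pulled clear of the catch while the lid stays shut (distance between peg_grip and catch above 0.075 m and value of joint lid below 0.15 rad), for 0.1 s.
2. the peg has been let go in the tray, the lid still shut (x of peg in the frame of tray_in between -0.076 and 0.076 m and y of peg in the frame of tray_in between -0.066 and 0.066 m and z of peg in the frame of tray_in between 0 and 0.05 m and contact force between the fingers and peg below 0.1 N and value of joint lid below 0.15 rad), for 0.2 s.
At the end, for the whole second after the job is handed in: Fingers hold the lid still at 45 degrees +-7.5, no loose thing touching it; the peg is let go inside the tray (its origin within the walls, under 50 mm above the floor), tray on the table; drawer shut within 20 mm; duck, top, brick and roof within 30 mm of their starts (value of joint lid between 0.655 and 0.915 rad and velocity of joint lid between -0.05 and 0.05 rad/s and contact force between the fingers and lid above 0.3 N and contact force between lid and peg below 0.2 N and contact force between lid and duck below 0.2 N and contact force between lid and top below 0.2 N and contact force between lid and brick below 0.2 N and contact force between lid and roof below 0.2 N and contact force between lid and tray below 0.2 N and x of peg in the frame of tray_in between -0.076 and 0.076 m and y of peg in the frame of tray_in between -0.066 and 0.066 m and z of peg in the frame of tray_in between 0 and 0.05 m and contact force between the fingers and peg below 0.1 N and linear speed of peg below 0.03 m/s and height (world z) of tray below 0.015 m and value of joint drawer below 0.02 m and distance of each of duck, top, brick, roof from where it was at the start of the episode below 0.03 m); the arm keeps its last pose, push and grip.
It fails at once if a toy that should be left alone is moved more than 30 mm (distance of any of duck, top, brick, roof from where it was at the start of the episode above 0.03 m).
It fails at once if the drawer is pulled out more than 20 mm (value of joint drawer above 0.02 m).
It also fails if it takes over 54 s, if anything falls off the work surface, if the arm or the gripper's body presses on something with over 40 N, if the wrist force passes 120 N, or if a joint passes its speed limit or range.

## Working session

There is one attempt and no reset: what is moved stays moved. The work goes in short steps, Python scripts to look and compute and a tool call to move; the robot and the scene stay as the last step left them, time stands still between calls to the robot, and variables do not carry over. Pictures are saved under pics/ and viewed, at most 10 in all, crops included, and the job is handed in when it is done.

Besides the shell and the picture viewer there is one more tool, called after ">>>" by a JSON object that holds its "fn" and its "kwargs", one argument or row to a line. move_arm: Moves the arm, as the interface text tells. Its arguments: {"type":"object","properties":{"steps":{"type":"array","items":{"type":"object","properties":{"dx":{"type":"number"},"dy":{"type":"number"},"dz":{"type":"number"},"spin":{"type":"number"}}}},"claw":{"type":"number"},"squeeze":{"type":"number"}},"required":["steps"]}

```bash
mkdir -p pics; ls
python3 - <<'E'
from bench import telemetry, imaging, job, r
import cv2,numpy as np,pickle
D={}
for n in("scene","top"):
    c=imaging.camera(n);D[n]=c
    cv2.imwrite(f"pics/{n}0.png",c["img"][:,:,::-1]); print(n,c["camera_matrix"].round(1).tolist(),(-c["R"].T@c["t"]).round(3),c["R"].round(3).tolist())
pickle.dump(D,open("c0.pkl","wb"))
s=telemetry.read_state();print(s,r.tips_ahead)
E
```

```text
pics
scene [[419.0, 0.0, 277.3], [0.0, 419.0, 208.1], [0.0, 0.0, 1.0]] [1.096 0.519 0.758] [[-0.663, 0.748, -0.021], [0.514, 0.434, -0.74], [-0.545, -0.502, -0.672]]
top [[515.0, 0.0, 269.4], [0.0, 515.0, 206.7], [0.0, 0.0, 1.0]] [0.332 0.027 1.101] [[0.01, -1.0, -0.0], [-0.976, -0.009, -0.216], [0.216, 0.003, -0.976]]
{'time': 0.1, 'joint_positions': array([ 1.12139363,  0.33280891, -0.0646875 ,  1.46085497,  0.02158445,
        1.34989876, -0.08848381]), 'joint_vel': array([ 0.0013043 ,  0.00031158, -0.00022303, -0.00063777,  0.00030243,
        0.00022688,  0.0008306 ]), 'joint_torque': array([ 1.91014973e-03, -6.24541926e+01,  2.52603495e-02, -3.90717673e+01,
       -6.12677447e-02,  3.65431421e-02,  4.74266574e-05]), 'ee_pos': array([ 0.25868179, -0.56882874,  0.4040343 ]), 'eef_rot': array([ 9.77313885e-01,  2.11795099e-01, -1.57679764e-04, -6.17882575e-04]), 'ft_force': array([ 0.24089909, -0.18928805, -0.67692629]), 'torque': array([ 0.00306126, -0.00133947, -0.01829814]), 'grip_force': 0.0, 'width': 0.0865069792837818} 0.1822
```

View pics/scene0.png

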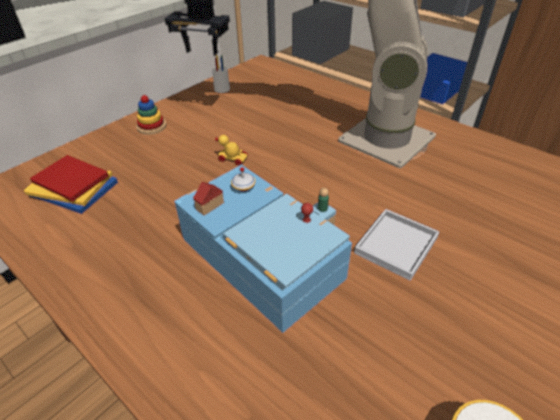

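View pics/top0.png

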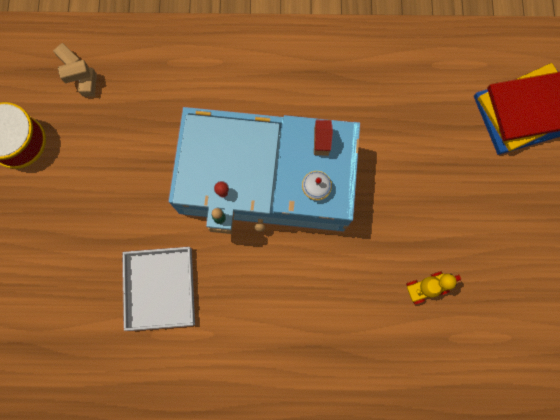

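The scene view shows the peg at (323,198), the knob at (307,210) and the tray around (397,243). In the top view the knob is at (221,188), the peg head at (218,215), the tray around (158,289), and the shelf's back top edge runs (183,109)–(360,121).

```bash
cat > h.py <<'E'
import numpy as np,cv2
def ray(c,uv):
    d=c["R"].T@np.linalg.inv(c["camera_matrix"])@np.array([*uv,1.]); return -c["R"].T@c["t"],d
def onz(c,uv,z):
    o,d=ray(c,uv); return o+d*(z-o[2])/d[2]
def tri(a,ua,b,ub):
    A=np.zeros((3,3));y=np.zeros(3)
    for o,d in(ray(a,ua),ray(b,ub)):
        d=d/np.linalg.norm(d);P=np.eye(3)-np.outer(d,d);A+=P;y+=P@o
    return np.linalg.solve(A,y)
def blob(c,box,lo,hi):
    x0,y0,x1,y1=box; h=cv2.cvtColor(c["img"],cv2.COLOR_RGB2HSV)[y0:y1,x0:x1]
    m=cv2.inRange(h,np.array(lo),np.array(hi)); n,l,s,ce=cv2.connectedComponentsWithStats(m)
    i=1+s[1:,4].argmax(); return ce[i]+[x0,y0],s[i]
E
python3 - <<'E'
import pickle
from h import *
D=pickle.load(open("c0.pkl","rb"));S,T=D["scene"],D["top"]
red=([0,130,40],[8,255,255]);tan=([8,60,60],[25,255,255])
kt=blob(T,(208,176,234,200),*red);ks=blob(S,(296,198,318,224),*red)
pt=blob(T,(208,204,230,224),*tan);ps=blob(S,(314,184,332,200),*tan)
for n,t,s,z in(("knob",kt,ks,.162),("head",pt,ps,.178)):
    print(n,t,s,tri(T,t[0],S,s[0]).round(4),onz(T,t[0],z).round(4),onz(S,s[0],z).round(4))
h=cv2.cvtColor(T["img"],cv2.COLOR_RGB2HSV)
m=cv2.inRange(h,np.array([0,0,110]),np.array([179,50,255]));m[:230]=0;m[:,250:]=0
c=max(cv2.findContours(m,0,1)[0],key=cv2.contourArea)
b=cv2.boxPoints(cv2.minAreaRect(c));P=np.array([onz(T,p,.024) for p in b])[:,:2];print("tray",b.round(),P.round(3).tolist(),P.mean(0),np.linalg.norm(P-np.roll(P,1,0),axis=1))
m=cv2.inRange(h,np.array([90,60,150]),np.array([115,255,255]));m[:95]=0;m[240:]=0
m[:,:160]=0;m[:,375:]=0
c=max(cv2.findContours(m,0,1)[0],key=cv2.contourArea);q=cv2.approxPolyDP(c,5,True)[:,0]
for p in q: print(p,onz(T,p,.13).round(3))
for a in((183,109),(360,121)):print(onz(T,a,.13).round(3))
x=cv2.hconcat([cv2.resize(T["img"][90:240,165:375],None,fx=2.6,fy=2.6,interpolation=2),]);cv2.imwrite("pics/z.png",x[:,:,::-1])
E
```

```text
knob (array([221.0137931 , 188.60689655]), array([  7,   6,  13,  15, 145], dtype=int32)) (array([306.5503876 , 210.21705426]), array([  6,   4,  10,  20, 129], dtype=int32)) [0.5747 0.1219 0.1574] [0.5737 0.1212 0.162 ] [0.5785 0.1252 0.162 ]
head (array([216.63953488, 212.95348837]), array([ 4,  4, 11, 11, 86], dtype=int32)) (array([322.396, 190.592]), array([  0,   0,  18,  16, 250], dtype=int32)) [0.5235 0.1253 0.1804] [0.5235 0.1263 0.178 ] [0.5216 0.1228 0.178 ]
tray [[120. 250.]
 [189. 247.]
 [193. 327.]
 [124. 330.]] [[0.474, 0.343], [0.482, 0.198], [0.317, 0.183], [0.31, 0.323]] [0.39593843 0.26174675] [0.16547327 0.14505942 0.16545129 0.14031606]
[183 108] [0.749 0.206 0.13 ]
[169 201] [0.556 0.224 0.13 ]
[202 205] [0.549 0.16  0.13 ]
[208 194] [0.571 0.149 0.13 ]
[207 225] [0.51  0.149 0.13 ]
[230 226] [0.508 0.105 0.13 ]
[213 221] [0.518 0.138 0.13 ]
[215 206] [0.547 0.135 0.13 ]
[231 214] [0.532 0.104 0.13 ]
[233 208] [0.544 0.1   0.13 ]
[249 210] [0.54  0.069 0.13 ]
[253 198] [0.564 0.062 0.13 ]
[255 211] [0.538 0.058 0.13 ]
[269 211] [0.538 0.031 0.13 ]
[278 124] [0.716 0.014 0.13 ]
[188 115] [0.734 0.195 0.13 ]
[198 109] [0.747 0.176 0.13 ]
[282 123] [0.719 0.006 0.13 ]
[273 210] [0.54  0.023 0.13 ]
[352 219] [ 0.524 -0.129  0.13 ]
[359 123] [ 0.72  -0.148  0.13 ]
[332 121] [ 0.724 -0.094  0.13 ]
[344 147] [ 0.669 -0.117  0.13 ]
[329 159] [ 0.644 -0.087  0.13 ]
[312 153] [ 0.656 -0.053  0.13 ]
[315 119] [ 0.728 -0.06   0.13 ]
[0.747 0.206 0.13 ]
[ 0.724 -0.15   0.13 ]
```

View pics/z.png

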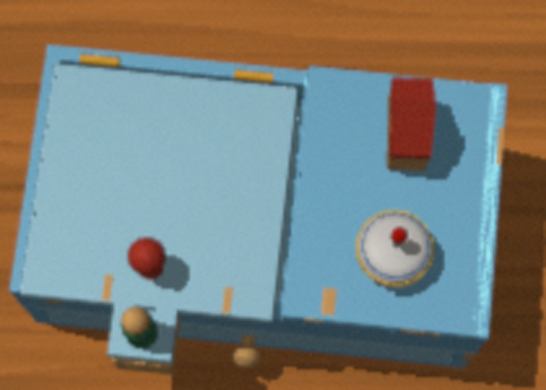

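Knob and peg positions are confirmed: they lie 51 mm apart, and their heights match to about 5 mm. Shelf yaw is about -0.09, the peg is at (0.5235, 0.1255) and the tray at (0.396, 0.262). Next I approach.

>>> {"fn": "move_arm", "kwargs": {
  "steps": [
    {"dz":-1,"spin":0.13},
    {"dz":-1,"spin":0.13},
    {"dz":-1,"spin":0.13},
    {"dz":-1,"spin":0.13},
    {"dx":1,"dy":-4},
    {"dx":1,"dy":-4},
    {"dx":1,"dy":-4},
    {"dx":1,"dy":-4},
    {"dx":1,"dy":-4},
    {"dx":1,"dy":-4},
    {"dx":1,"dy":-4},
    {"dx":1,"dy":-4}
  ],
  "claw": 8.7
}}

```text
$.steps[0]: bad value
```

```bash
cat > st.py <<'E'
from bench import telemetry
import numpy as np,sys
from scipy.spatial.transform import Rotation as R
def to(x,y,z,phi=-0.091):
    s=telemetry.read_state();M=R.from_quat(s["eef_rot"]).as_matrix();p=s["ee_pos"]
    print("t",s["time"],"q",s["joint_positions"].round(2),"p",p.round(4),"phi",np.arctan2(M[1,0],M[0,0]).round(3),"zax",M[:,2].round(3),"w",round(s["width"],4),"F",s["ft_force"].round(1),"g",s["grip_force"])
    print("to go cm (dx,dy,dz)",(M.T@(np.array([x,y,z])-p)*100).round(2))
if __name__=="__main__":to(*map(float,sys.argv[1:4]))
E
python3 st.py .5235 .1255 .318
```

```text
t 0.1 q [ 1.12  0.33 -0.06  1.46  0.02  1.35 -0.09] p [ 0.2587 -0.5688  0.404 ] phi 0.427 zax [-0.001  0.001 -1.   ] w 0.0865 F [ 0.2 -0.2 -0.7] g 0.0
to go cm (dx,dy,dz) [ 52.85 -52.23   8.67]
```

>>> {"fn": "move_arm", "kwargs": {
  "steps": [
    {"dx":0,"dy":0,"dz":-1,"spin":0.13},
    {"dx":0,"dy":0,"dz":-1,"spin":0.13},
    {"dx":0,"dy":0,"dz":-1,"spin":0.13},
    {"dx":0,"dy":0,"dz":-1,"spin":0.13},
    {"dx":1,"dy":-4,"dz":0,"spin":0},
    {"dx":1,"dy":-4,"dz":0,"spin":0},
    {"dx":1,"dy":-4,"dz":0,"spin":0},
    {"dx":1,"dy":-4,"dz":0,"spin":0},
    {"dx":1,"dy":-4,"dz":0,"spin":0},
    {"dx":1,"dy":-4,"dz":0,"spin":0},
    {"dx":1,"dy":-4,"dz":0,"spin":0},
    {"dx":1,"dy":-4,"dz":0,"spin":0}
  ],
  "claw": 8.7
}}

```text
time: 1.3
ee_pos: [0.3683, -0.256, 0.4445]
eef_rot: [0.999, -0.047, -0.0, 0.0]
ft_force: [0.4, 0.0, 0.9]
width: 0.0871
grip_force: 0.0
```

```bash
python3 st.py .5235 .1255 .318
```

```text
t 1.3 q [ 0.77 -0.07 -0.25  1.82 -0.02  1.38 -1.14] p [ 0.3683 -0.256   0.4445] phi -0.093 zax [-0. -0. -1.] w 0.0871 F [0.4 0.  0.9] g 0.0
to go cm (dx,dy,dz) [ 11.9  -39.43  12.65]
```

>>> {"fn": "move_arm", "kwargs": {
  "steps": [
    {"dx":1.2,"dy":-4,"dz":0,"spin":0},
    {"dx":1.2,"dy":-4,"dz":0,"spin":0},
    {"dx":1.2,"dy":-4,"dz":0,"spin":0},
    {"dx":1.2,"dy":-4,"dz":0,"spin":0},
    {"dx":1.2,"dy":-4,"dz":0,"spin":0},
    {"dx":1.2,"dy":-4,"dz":0,"spin":0},
    {"dx":1.2,"dy":-4,"dz":0,"spin":0},
    {"dx":1.2,"dy":-4,"dz":0,"spin":0},
    {"dx":1.2,"dy":-4,"dz":0,"spin":0},
    {"dx":1.1,"dy":-3,"dz":0,"spin":0},
    {"dx":0,"dy":0,"dz":2,"spin":0},
    {"dx":0,"dy":0,"dz":0,"spin":0}
  ]
}}

```text
time: 2.5
ee_pos: [0.5225, 0.1199, 0.4222]
eef_rot: [0.999, -0.046, -0.002, 0.0]
ft_force: [-1.0, -0.1, -0.5]
width: 0.0871
grip_force: 0.0
```

```bash
python3 st.py .5235 .1255 .318
python3 - <<'E'
from bench import imaging
import cv2
c=imaging.camera("scene")
cv2.imwrite("pics/a.png",cv2.resize(c["img"][60:300,200:460],None,fx=2.4,fy=2.4)[:,:,::-1])
E
```

```text
t 2.5 q [ 0.31  0.19 -0.7   1.64  0.12  1.36 -2.07] p [0.5225 0.1199 0.4222] phi -0.091 zax [-0.004 -0.    -1.   ] w 0.0871 F [-1.  -0.1 -0.5] g 0.0
to go cm (dx,dy,dz) [ 0.09 -0.57 10.42]
```

View pics/a.png

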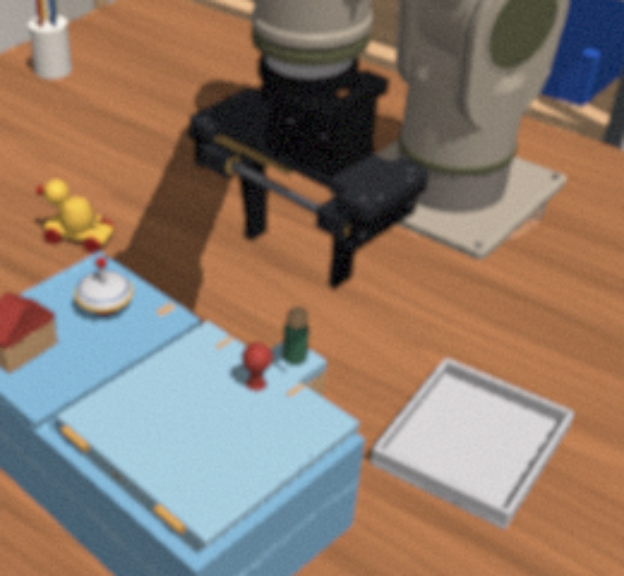

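The gripper is above and in front of the peg, pads straddling it left and right, with both toys and lid untouched. Descend and grip.

>>> {"fn": "move_arm", "kwargs": {
  "steps": [
    {"dx":0.1,"dy":-0.6,"dz":0,"spin":0},
    {"dx":0,"dy":0,"dz":2,"spin":0},
    {"dx":0,"dy":0,"dz":2,"spin":0},
    {"dx":0,"dy":0,"dz":2,"spin":0},
    {"dx":0,"dy":0,"dz":2,"spin":0},
    {"dx":0,"dy":0,"dz":1.3,"spin":0},
    {"dx":0,"dy":0,"dz":1,"spin":0},
    {"dx":0,"dy":0,"dz":0,"spin":0},
    {"dx":0,"dy":0,"dz":0,"spin":0}
  ]
}}

```text
time: 3.45
ee_pos: [0.5247, 0.1254, 0.3225]
eef_rot: [0.999, -0.047, 0.0, -0.0]
ft_force: [0.6, -0.2, 0.2]
width: 0.0872
grip_force: 0.0
```

```bash
python3 st.py .5235 .1255 .318
python3 - <<'E'
from bench import imaging
import cv2
from h import *
c=imaging.camera("scene")
cv2.imwrite("pics/b.png",cv2.resize(c["img"][130:260,240:400],None,fx=4,fy=4)[:,:,::-1])
E
```

```text
t 3.45 q [ 0.28  0.28 -0.69  1.76  0.19  1.17 -2.13] p [0.5247 0.1254 0.3225] phi -0.093 zax [ 0.001  0.    -1.   ] w 0.0872 F [ 0.6 -0.2  0.2] g 0.0
to go cm (dx,dy,dz) [-0.13  0.    0.45]
```

View pics/b.png

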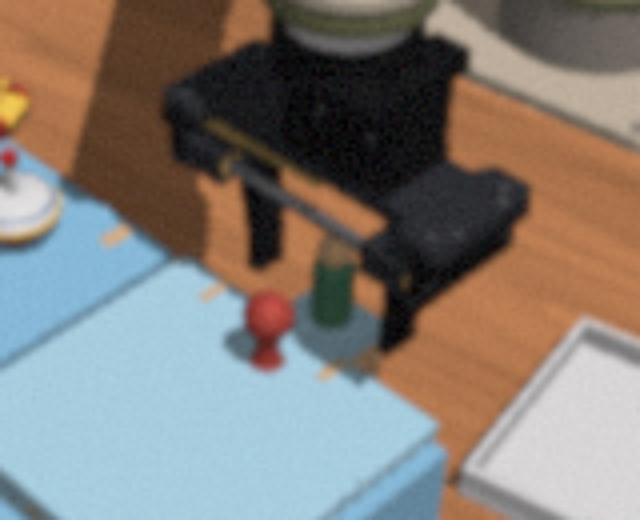

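The peg stands between the fingers, in line with the pads and clear of the knob. Close and pull up.

>>> {"fn": "move_arm", "kwargs": {
  "steps": [
    {"dx":-0.1,"dy":0,"dz":0.4,"spin":0},
    {"dx":0,"dy":0,"dz":0,"spin":0},
    {"dx":0,"dy":0,"dz":0,"spin":0},
    {"dx":0,"dy":0,"dz":0,"spin":0},
    {"dx":0,"dy":0,"dz":0,"spin":0},
    {"dx":0,"dy":0,"dz":0,"spin":0},
    {"dx":0,"dy":0,"dz":0,"spin":0},
    {"dx":0,"dy":0,"dz":0,"spin":0}
  ],
  "claw": 0,
  "squeeze": 30
}}

```text
time: 4.3
ee_pos: [0.5235, 0.1255, 0.3178]
eef_rot: [0.999, -0.047, 0.0, 0.0]
ft_force: [0.5, -0.1, -0.3]
width: 0.0308
grip_force: 0.0
```

>>> {"fn": "move_arm", "kwargs": {
  "steps": [
    {"dx":0,"dy":0,"dz":0,"spin":0},
    {"dx":0,"dy":0,"dz":0,"spin":0},
    {"dx":0,"dy":0,"dz":0,"spin":0},
    {"dx":0,"dy":0,"dz":0,"spin":0}
  ]
}}

```text
time: 4.7
ee_pos: [0.5235, 0.1257, 0.3178]
eef_rot: [0.999, -0.046, 0.0, -0.0]
ft_force: [-0.3, 2.3, 0.1]
width: 0.0233
grip_force: 30.0
```

>>> {"fn": "move_arm", "kwargs": {
  "steps": [
    {"dx":0,"dy":0,"dz":-0.5,"spin":0},
    {"dx":0,"dy":0,"dz":-0.5,"spin":0},
    {"dx":0,"dy":0,"dz":-0.5,"spin":0},
    {"dx":0,"dy":0,"dz":-1,"spin":0},
    {"dx":0,"dy":0,"dz":-1,"spin":0},
    {"dx":0,"dy":0,"dz":-1.5,"spin":0},
    {"dx":0,"dy":0,"dz":-1.5,"spin":0},
    {"dx":0,"dy":0,"dz":-1.5,"spin":0},
    {"dx":0,"dy":0,"dz":-1.5,"spin":0},
    {"dx":0,"dy":0,"dz":0,"spin":0},
    {"dx":0,"dy":0,"dz":0,"spin":0}
  ]
}}

```text
time: 5.8
ee_pos: [0.5235, 0.1254, 0.4128]
eef_rot: [0.999, -0.047, 0.0, 0.0]
ft_force: [1.3, -0.0, 0.2]
width: 0.023
grip_force: 30.0
```

```bash
python3 st.py .396 .262 .318
python3 - <<'E'
from bench import imaging
import cv2
c=imaging.camera("scene")
cv2.imwrite("pics/c.png",cv2.resize(c["img"][100:280,220:460],None,fx=3,fy=3)[:,:,::-1])
E
```

```text
t 5.8 q [ 0.31  0.2  -0.71  1.65  0.13  1.34 -2.09] p [0.5235 0.1254 0.4128] phi -0.093 zax [ 0. -0. -1.] w 0.023 F [ 1.3 -0.   0.2] g 29.999808934517205
to go cm (dx,dy,dz) [-13.97 -12.41   9.48]
```

View pics/c.png

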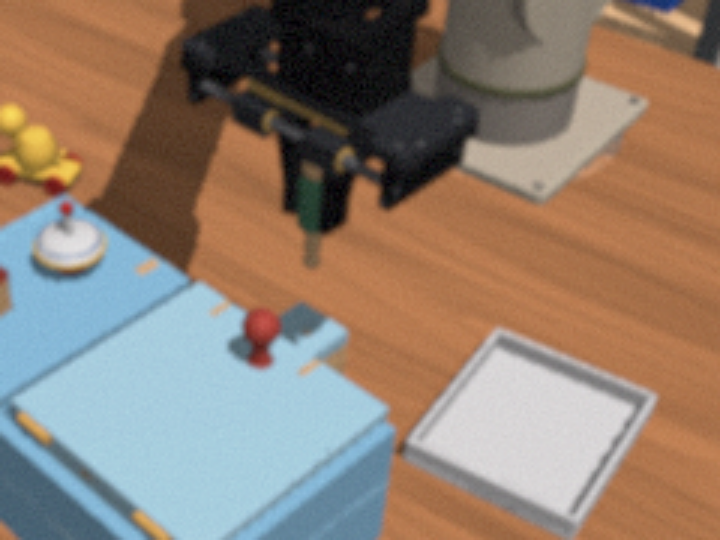

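The peg is clear of the catch, held upright, lid shut. Move toward the tray.

>>> {"fn": "move_arm", "kwargs": {
  "steps": [
    {"dx":-2,"dy":0,"dz":0,"spin":0},
    {"dx":-4,"dy":0,"dz":0,"spin":0},
    {"dx":-4,"dy":0,"dz":0,"spin":0},
    {"dx":-4,"dy":0,"dz":0,"spin":0},
    {"dx":0,"dy":0,"dz":0,"spin":-0.12},
    {"dx":0,"dy":0,"dz":0,"spin":-0.12},
    {"dx":0,"dy":0,"dz":0,"spin":-0.12},
    {"dx":0,"dy":0,"dz":0,"spin":-0.12},
    {"dx":0,"dy":0,"dz":0,"spin":0}
  ]
}}

```text
time: 6.75
ee_pos: [0.3839, 0.1384, 0.412]
eef_rot: [0.981, 0.193, -0.001, 0.0]
ft_force: [-0.4, 0.4, -0.3]
width: 0.0231
grip_force: 30.0
```

```bash
python3 st.py .396 .262 .234
```

```text
t 6.75 q [ 0.31 -0.15 -0.69  1.94 -0.1   1.32 -1.53] p [0.3839 0.1384 0.412 ] phi 0.389 zax [-0.001 -0.    -1.   ] w 0.0231 F [-0.4  0.4 -0.3] g 29.99834095593542
to go cm (dx,dy,dz) [  5.83 -10.98  17.8 ]
```

>>> {"fn": "move_arm", "kwargs": {
  "steps": [
    {"dx":1.5,"dy":-3,"dz":0,"spin":0},
    {"dx":1.5,"dy":-3,"dz":0,"spin":0},
    {"dx":1.5,"dy":-3,"dz":2,"spin":0},
    {"dx":1.3,"dy":-2,"dz":2,"spin":0},
    {"dx":0,"dy":0,"dz":3,"spin":0},
    {"dx":0,"dy":0,"dz":3,"spin":0},
    {"dx":0,"dy":0,"dz":2.5,"spin":0},
    {"dx":0,"dy":0,"dz":2,"spin":0},
    {"dx":0,"dy":0,"dz":1.5,"spin":0},
    {"dx":0,"dy":0,"dz":0.8,"spin":0},
    {"dx":0,"dy":0,"dz":0,"spin":0},
    {"dx":0,"dy":0,"dz":0,"spin":0}
  ]
}}

```text
time: 7.95
ee_pos: [0.3966, 0.2625, 0.2454]
eef_rot: [0.981, 0.192, 0.0, -0.0]
ft_force: [1.8, -1.0, -0.1]
width: 0.0231
grip_force: 30.0
```

```bash
python3 st.py .396 .262 .234;python3 - <<'E'
from bench import imaging
import cv2
c=imaging.camera("scene")
cv2.imwrite("pics/d.png",cv2.resize(c["img"][120:320,260:500],None,fx=2.5,fy=2.5)[:,:,::-1])
E
```

```text
t 7.95 q [ 0.1   0.27 -0.85  1.99  0.25  0.99 -2.06] p [0.3966 0.2625 0.2454] phi 0.386 zax [ 0.001  0.    -1.   ] w 0.0231 F [ 1.8 -1.  -0.1] g 29.999861516989768
to go cm (dx,dy,dz) [-0.07  0.02  1.14]
```

View pics/d.png

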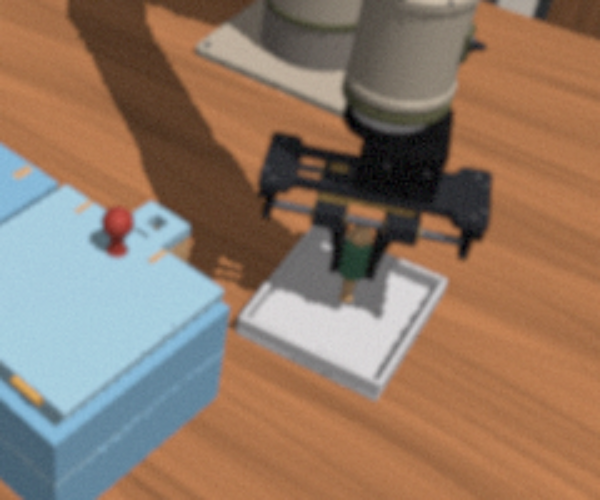

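The peg hangs just above the tray's centre, inside the walls. Lower, release, and rise.

>>> {"fn": "move_arm", "kwargs": {
  "steps": [
    {"dx":0,"dy":0,"dz":0.5,"spin":0},
    {"dx":0,"dy":0,"dz":0.5,"spin":0},
    {"dx":0,"dy":0,"dz":0,"spin":0},
    {"dx":0,"dy":0,"dz":0,"spin":0}
  ]
}}

```text
time: 8.4
ee_pos: [0.3963, 0.2622, 0.2346]
eef_rot: [0.981, 0.192, -0.0, 0.0]
ft_force: [0.3, 0.1, -1.4]
width: 0.0231
grip_force: 30.0
```

>>> {"fn": "move_arm", "kwargs": {
  "steps": [
    {"dx":0,"dy":0,"dz":0,"spin":0},
    {"dx":0,"dy":0,"dz":0,"spin":0},
    {"dx":0,"dy":0,"dz":0,"spin":0},
    {"dx":0,"dy":0,"dz":0,"spin":0},
    {"dx":0,"dy":0,"dz":0,"spin":0},
    {"dx":0,"dy":0,"dz":0,"spin":0},
    {"dx":0,"dy":0,"dz":-2,"spin":0},
    {"dx":0,"dy":0,"dz":-3,"spin":0},
    {"dx":0,"dy":0,"dz":-4,"spin":0},
    {"dx":0,"dy":0,"dz":-4,"spin":0},
    {"dx":0,"dy":0,"dz":-4,"spin":0},
    {"dx":0,"dy":0,"dz":0,"spin":0}
  ],
  "claw": 8
}}

```text
time: 9.6
ee_pos: [0.3969, 0.2633, 0.4096]
eef_rot: [0.981, 0.192, 0.004, -0.001]
ft_force: [0.3, 0.1, -0.5]
width: 0.08
grip_force: 0.0
```

```bash
python3 st.py .5753 .1208 .326;python3 - <<'E'
from bench import imaging
import cv2
c=imaging.camera("scene")
cv2.imwrite("pics/e.png",cv2.resize(c["img"][120:320,260:500],None,fx=2.5,fy=2.5)[:,:,::-1])
E
```

```text
t 9.6 q [ 0.2   0.06 -0.89  1.8   0.05  1.3  -1.89] p [0.3969 0.2633 0.4096] phi 0.387 zax [ 0.007  0.003 -1.   ] w 0.08 F [ 0.3  0.1 -0.5] g 0.0
to go cm (dx,dy,dz) [11.08 19.93  8.45]
```

View pics/e.png

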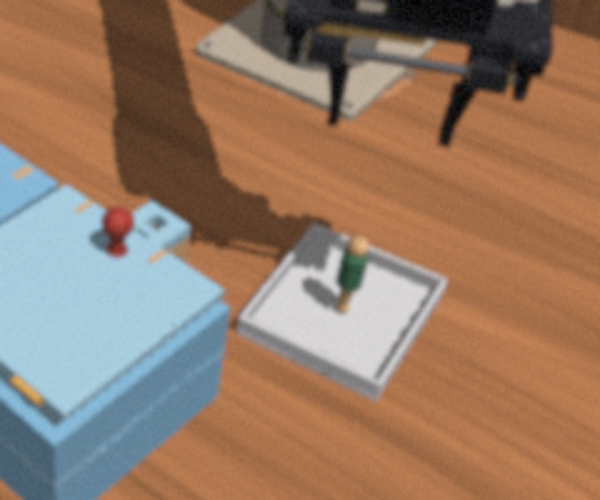

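Peg released, standing or toppling in the middle of the tray; lid shut. Go to the knob.

>>> {"fn": "move_arm", "kwargs": {
  "steps": [
    {"dx":1.8,"dy":3.3,"dz":0,"spin":0},
    {"dx":1.8,"dy":3.3,"dz":0,"spin":0},
    {"dx":1.8,"dy":3.3,"dz":0,"spin":0},
    {"dx":1.8,"dy":3.3,"dz":0,"spin":0},
    {"dx":1.8,"dy":3.3,"dz":0,"spin":0},
    {"dx":1.8,"dy":3.3,"dz":0,"spin":0},
    {"dx":0,"dy":0,"dz":0,"spin":0.12},
    {"dx":0,"dy":0,"dz":0,"spin":0.12},
    {"dx":0,"dy":0,"dz":0,"spin":0.12},
    {"dx":0,"dy":0,"dz":0,"spin":0.12},
    {"dx":0,"dy":0,"dz":0,"spin":0},
    {"dx":0,"dy":0,"dz":0,"spin":0}
  ]
}}

```text
time: 10.85
ee_pos: [0.5709, 0.1196, 0.4037]
eef_rot: [0.999, -0.045, -0.001, 0.0]
ft_force: [-0.2, -0.8, 0.9]
width: 0.0798
grip_force: 0.0
```

```bash
python3 st.py .5753 .1208 .326;python3 - <<'E'
from bench import imaging
from h import *
c=imaging.camera("scene")
a=blob(c,(296,198,318,224),[0,130,40],[8,255,255]);print(a,onz(c,a[0],.160))
b=cv2.resize(c["img"][120:320,220:480],None,fx=2.5,fy=2.5)
cv2.imwrite("pics/f.png",b[:,:,::-1])
E
```

```text
t 10.85 q [ 0.26  0.31 -0.66  1.55  0.19  1.35 -2.09] p [0.5709 0.1196 0.4037] phi -0.089 zax [-0.001 -0.    -1.   ] w 0.0798 F [-0.2 -0.8  0.9] g 0.0
to go cm (dx,dy,dz) [ 0.44 -0.16  7.77]
(array([306.53719008, 210.45454545]), array([  6,   5,  10,  18, 121], dtype=int32)) [0.57733679 0.12435225 0.16      ]
```

View pics/f.png

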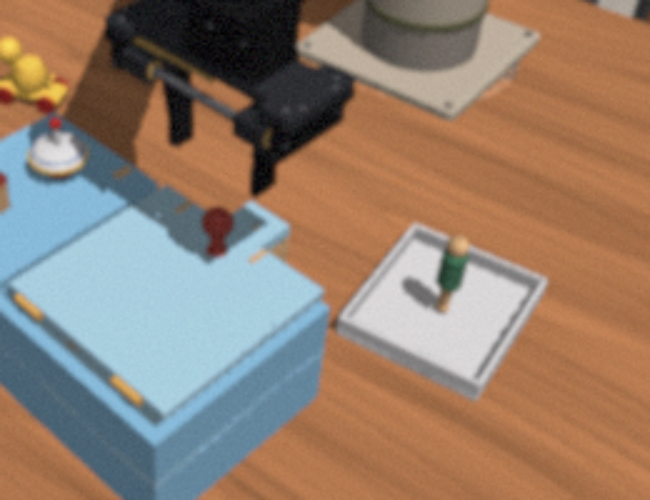

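The peg stands in the tray, and the knob is under the gripper. Descend and grip the knob.

>>> {"fn": "move_arm", "kwargs": {
  "steps": [
    {"dx":0.4,"dy":-0.2,"dz":0,"spin":0},
    {"dx":0,"dy":0,"dz":2,"spin":0},
    {"dx":0,"dy":0,"dz":2,"spin":0},
    {"dx":0,"dy":0,"dz":2,"spin":0},
    {"dx":0,"dy":0,"dz":1.5,"spin":0},
    {"dx":0,"dy":0,"dz":0,"spin":0},
    {"dx":0,"dy":0,"dz":0,"spin":0}
  ]
}}

```text
time: 11.6
ee_pos: [0.5754, 0.1213, 0.3301]
eef_rot: [0.999, -0.046, 0.0, -0.0]
ft_force: [0.7, 0.2, 0.4]
width: 0.0795
grip_force: 0.0
```

```bash
python3 st.py .5753 .1208 .326
```

```text
t 11.6 q [ 0.24  0.38 -0.65  1.63  0.24  1.22 -2.12] p [0.5754 0.1213 0.3301] phi -0.093 zax [ 0.  0. -1.] w 0.0795 F [0.7 0.2 0.4] g 0.0
to go cm (dx,dy,dz) [-0.01  0.05  0.41]
```

>>> {"fn": "move_arm", "kwargs": {
  "steps": [
    {"dx":0,"dy":0,"dz":0.4,"spin":0},
    {"dx":0,"dy":0,"dz":0,"spin":0},
    {"dx":0,"dy":0,"dz":0,"spin":0},
    {"dx":0,"dy":0,"dz":0,"spin":0},
    {"dx":0,"dy":0,"dz":0,"spin":0},
    {"dx":0,"dy":0,"dz":0,"spin":0},
    {"dx":0,"dy":0,"dz":0,"spin":0},
    {"dx":0,"dy":0,"dz":0,"spin":0},
    {"dx":0,"dy":0,"dz":0,"spin":0},
    {"dx":0,"dy":0,"dz":0,"spin":0},
    {"dx":0,"dy":0,"dz":0,"spin":0}
  ],
  "claw": 0,
  "squeeze": 25
}}

```text
time: 12.7
ee_pos: [0.5752, 0.1216, 0.3258]
eef_rot: [0.999, -0.046, 0.0, -0.0]
ft_force: [0.8, 4.8, -1.7]
width: 0.0266
grip_force: 25.0
```

```bash
python3 st.py .5753 .1208 .326
python3 - <<'E'
import numpy as np
r=np.hypot(158,38);a=np.arctan2(38,158)
th=np.linspace(0,.785,17);x=-r*np.cos(a+th);z=r*np.sin(a+th)
print(np.c_[np.diff(x),np.diff(z)].round(1).tolist())
E
```

```text
t 12.7 q [ 0.24  0.38 -0.65  1.64  0.24  1.21 -2.12] p [0.5752 0.1216 0.3258] phi -0.093 zax [ 0.     0.001 -1.   ] w 0.0266 F [ 0.8  4.8 -1.7] g 24.977688398212194
to go cm (dx,dy,dz) [ 0.01  0.08 -0.02]
[[2.1, 7.7], [2.4, 7.6], [2.8, 7.5], [3.2, 7.3], [3.5, 7.2], [3.9, 7.0], [4.2, 6.8], [4.5, 6.6], [4.8, 6.3], [5.1, 6.1], [5.4, 5.8], [5.7, 5.6], [6.0, 5.3], [6.2, 5.0], [6.5, 4.7], [6.7, 4.3]]
```

>>> {"fn": "move_arm", "kwargs": {
  "steps": [
    {"dx":0.2,"dy":-0.1,"dz":-0.8,"spin":0},
    {"dx":0.2,"dy":0,"dz":-0.8,"spin":0},
    {"dx":0.3,"dy":0,"dz":-0.7,"spin":0},
    {"dx":0.3,"dy":0,"dz":-0.7,"spin":0},
    {"dx":0.4,"dy":0,"dz":-0.7,"spin":0},
    {"dx":0.4,"dy":0,"dz":-0.7,"spin":0},
    {"dx":0.4,"dy":0,"dz":-0.7,"spin":0},
    {"dx":0.5,"dy":0,"dz":-0.7,"spin":0},
    {"dx":0,"dy":0,"dz":0,"spin":0},
    {"dx":0,"dy":0,"dz":0,"spin":0}
  ]
}}

```text
time: 13.7
ee_pos: [0.6021, 0.1194, 0.3837]
eef_rot: [0.999, -0.047, -0.0, 0.0]
ft_force: [-4.6, -2.6, -0.0]
width: 0.0266
grip_force: 25.0
```

```bash
python3 st.py .6483 .1141 .4266
```

```text
t 13.7 q [ 0.23  0.39 -0.65  1.49  0.24  1.34 -2.1 ] p [0.6021 0.1194 0.3837] phi -0.093 zax [-0.001 -0.001 -1.   ] w 0.0266 F [-4.6 -2.6 -0. ] g 25.010543754324317
to go cm (dx,dy,dz) [ 4.65  0.1  -4.29]
```

>>> {"fn": "move_arm", "kwargs": {
  "steps": [
    {"dx":0.5,"dy":0.1,"dz":-0.6,"spin":0},
    {"dx":0.5,"dy":0,"dz":-0.6,"spin":0},
    {"dx":0.5,"dy":0,"dz":-0.6,"spin":0},
    {"dx":0.6,"dy":0,"dz":-0.6,"spin":0},
    {"dx":0.6,"dy":0,"dz":-0.5,"spin":0},
    {"dx":0.6,"dy":0,"dz":-0.5,"spin":0},
    {"dx":0.6,"dy":0,"dz":-0.5,"spin":0},
    {"dx":0.7,"dy":0,"dz":-0.4,"spin":0},
    {"dx":0,"dy":0,"dz":0,"spin":0},
    {"dx":0,"dy":0,"dz":0,"spin":0},
    {"dx":0,"dy":0,"dz":0,"spin":0}
  ]
}}

```text
time: 14.8
ee_pos: [0.6478, 0.1147, 0.4265]
eef_rot: [0.999, -0.046, -0.0, -0.0]
ft_force: [1.3, 4.0, -5.3]
width: 0.0263
grip_force: 25.0
```

```bash
python3 st.py .6483 .1141 .4266;python3 - <<'E'
from bench import imaging
from h import *
c=imaging.camera("scene")
cv2.imwrite("pics/g.png",cv2.resize(c["img"][80:330,160:480],None,fx=2.4,fy=2.4)[:,:,::-1])
E
```

```text
t 14.8 q [ 0.19  0.47 -0.63  1.3   0.27  1.46 -2.08] p [0.6478 0.1147 0.4265] phi -0.093 zax [-0.  0. -1.] w 0.0263 F [ 1.3  4.  -5.3] g 24.99237421900034
to go cm (dx,dy,dz) [ 0.05  0.06 -0.01]
```

View pics/g.png

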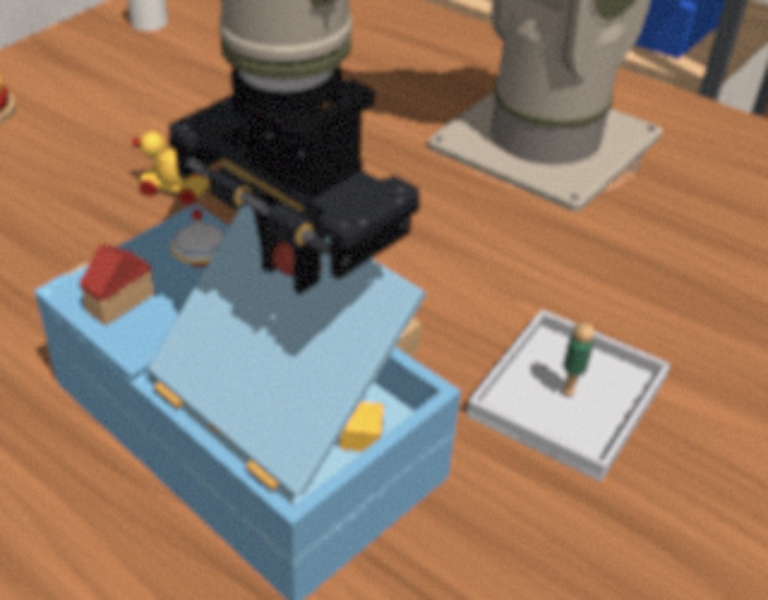

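The lid is open at about 45°, with the knob at (285,258) held between the fingers. The peg is in the tray at (578,358), and the toys are in place. I let it settle, then hand in.

>>> {"fn": "move_arm", "kwargs": {
  "steps": [
    {"dx":0,"dy":0,"dz":0,"spin":0},
    {"dx":0,"dy":0,"dz":0,"spin":0},
    {"dx":0,"dy":0,"dz":0,"spin":0},
    {"dx":0,"dy":0,"dz":0,"spin":0},
    {"dx":0,"dy":0,"dz":0,"spin":0},
    {"dx":0,"dy":0,"dz":0,"spin":0}
  ]
}}

```text
time: 15.45
ee_pos: [0.6478, 0.1147, 0.4265]
eef_rot: [0.999, -0.046, -0.0, -0.0]
ft_force: [1.7, 4.6, -5.5]
width: 0.0263
grip_force: 25.0
```

```bash
python3 st.py .6483 .1141 .4266; python3 -c "
from bench import job
print(job.close_job())"
```

```text
t 15.45 q [ 0.19  0.47 -0.63  1.3   0.27  1.45 -2.08] p [0.6478 0.1147 0.4265] phi -0.093 zax [-0.  0. -1.] w 0.0263 F [ 1.7  4.6 -5.5] g 24.98955204617232
to go cm (dx,dy,dz) [ 0.06  0.05 -0.01]
the job is handed in; nothing more can be done
None
```

I pulled the peg and let it go in the tray, and handed the job in at 15.45 s with the gripper holding the lid by its knob at about 45° (worked out from the gripper's position); no verdict came back.

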